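# Slide the standing filter pair into its bay and seat it on the sprung stop

## Robot

A 6-joint arm with a two-finger parallel gripper is mounted at the origin on the work surface; the furniture and walls round the work are solid. World frame = base frame: x ahead of the robot, y to its left, z up, the work surface at z = 0. Lengths are in m, angles in rad, forces in N, time in s.
With the tool pointing down it reaches from about 0.15 to 0.775 m from the base axis. Payload 6.1 kg.
Tool frame: the origin (TCP) lies between the finger pads; the fingertips stand 8 mm ahead of it and the grasp point (between the pads) lies 11 mm behind it (tips_ahead is the distance from the TCP to the fingertips, in m); z points along the fingers, y is the line along which they close (so a half turn about z gives the same grasp; the last joint's range is limited). The gripper opens to 85 mm and grips with 20 to 120 N. Pads are 22 mm wide; open, the fingers measure 114 mm over their backs; the gripper's body (76 mm by 85 mm) begins 54 mm behind the grasp point. The pads swing forward as they close: fully open they stand 13 mm farther back than shut.
Start: joints at [1.11, 0.126, -0.04, 1.405, 0, 1.571], TCP at [0.233, 0.47, 0.239] pointing down, gripper open.
Joint ranges: [-2.72, 2.72], [-0.95, 1.95], [-1.27, 1.35], [-1.78, 2.02], [-1.46, 1.47], [-3.14, 3.14]. Speed limits (rad/s): [2.39, 2.39, 3.01, 3.14, 3.14, 3.14].

## Interface

Orientations are given as a rotation vector (axis times angle).
In Python, from bench import * gives the robot as it stands. Calls block until the motion is done:
- move_pose(position, orientation): joint-space move of the TCP to a pose.
- move_linear(position, vel=0.15, orientation=None, contact_N=None): straight line of the TCP; orientation=None keeps the orientation; vel is the mean speed in m/s. With contact_N (N) it stops when the force on the tool has changed by that much, and returns True; else False.
- goto_joints(angles): joint-space move.
- command_gripper(opening): opening from 0.0 (shut) to 1.0 (fully open); the grip force is fixed at half the most; returns when the fingers have stopped.
- hold(seconds).
- inverse_kinematics(position, orientation): joint angles nearest the present ones, or None.
- camera(name): name is "scene" or "top" or "wrist"; returns a dict with "image" (384x512x3 uint8, red, green, blue), "fx", "fy", "cx", "cy" (pixels), "extrinsics" (4x4, takes a point from world to camera coordinates). Camera axes: x right, y down, z forward; pixel columns grow to the right and rows downward; lengths in m; the calibration is good to about 2 mm. A picture is of the moment at which its call begins. There is no depth.
A pose or a line that the arm cannot do raises Unreachable and nothing moves.
- hand_in(): hands the job in; it is judged then, once.
Trained networks look in a picture, given as the dict that the camera call returned (one of the last four; its "shot" number tells which), for a name from the list of things; names that differ only in an ending like _2 or _b are one class to them, and where a whole thing is asked for, a point or a joint stands for the part that bears it (a point fixed in the world has none). Each returns a list of dicts, best first, with "p" (0 to 1); they miss things now and then, are a little off and sometimes report something else, mostly with a low value. They report only what shows in the picture. A call takes as long as a camera call. They do not tell look-alikes from the thing itself.
- look_for(picture, query): "position" ([column, row] in pixels, amid what is visible of it).
- outline_of(picture, query): "pixels" (384x512 bool, what is visible of it) and "position" ([column, row] in pixels, amid what is visible of it).
- tip_of(picture, query): "position" ([column, row] in pixels: a listed point, or the origin of a listed thing).
Readings, each from a call of its own:
- current_time_s(): time.
- current_joints(): joint angles.
- current_dq(): joint speeds.
- current_tau(): joint torques, N m.
- current_tcp_pos(): TCP position.
- current_ee_rot(): TCP orientation.
- current_contact_force(): force on the tool from outside, world axes, zero at the start.
- current_torque(): the same for the moment, N m.
- current_width(): opening from 0.0 (shut) to 1.0 (fully open).
- current_finger_force(): force on a finger pad.
Only numpy, scipy, OpenCV 4.12 (cv2) and the standard library are available. Lean on these libraries where they do the work, as an engineer would, in place of code of your own. Each camera call takes 0.05 s, during which the arm holds its last target. There are 200 camera calls.

## Task

The tall pair of steel filter cylinders stands in front of the open mouth of the low aluminium bay. Push it along the bench low down, without lifting or toppling it, in between the bay's two guide rails, and seat it square against the sprung rubber stop at the back with a firm press of 8 to 18 N held for about half a second; never press it against the bay harder than 18 N. Ease off and leave it standing upright, still resting on the rubber, and leave the jar and the sand timer where they are.

Things in the scene. Friction and masses are not known exactly. Their poses are not given: they have to be found in the camera images.
- filters_mid (a point): The filter pair: two upright polished steel cylinders, each 39 mm thick and 195 mm high (207 with necks), side by side, axes 62 mm apart, joined at the foot; together 39 mm deep (own x), 101 mm wide (own y). Loose, 0.5 to 0.8 kg. This point: midway between the two axes, 100 mm above the bench; z up. A wall shelf hangs over the right side of the bench: go round the filters on the robot's side.
- filters: The same filter pair, origin at the centre of its underside, same axes. Pushed along x it tips easily: push within 20 mm of the bench. Sliding it takes 2 to 6 N (friction coefficient about 0.6; bearing down on it adds drag). A gripper held upright beside it touches it high up with its body and tips it: tilt the hand so the fingertips lead.
- bay: Low aluminium bay fixed to the bench; place and yaw vary. Origin on the bench on its centre line; x points inward (the way to push), y left, z up. Two guide rails, 30 mm high, 12 mm thick, 108 mm apart inside, run from x = -15 to 110 mm; their mouths flare from there out to x = -50 mm, where they are about 140 mm apart inside. A fixed notebook, 7 mm thick, lies some way behind the filters.
- bay_stop (a point): Foremost place of the rubber face of the stop, at bay x = 35 mm, 23 mm up, on the centre line. The face (96 mm wide, 6 to 40 mm above the bench) looks to -x. It is on a blue carriage with a black knob, clamped 0 to 24 mm further in than this point, differently each time: not reported, feel for it. It yields 1 mm per 2.5 N, up to 9 mm, and returns slowly when eased.
- jar_mid (a point): Bystander: glass jar with green lid, 64 mm in diameter, 136 mm high, loose, standing beyond the bay; this point is on its axis, 65 mm up.
- timer_mid (a point): Bystander: sand timer with green octagonal caps, 42 mm wide, 104 mm high, loose, standing on the near side of the bay; this point is on its axis, 51 mm up.
There are look-alikes about, which are no part of the job. What is shaped like the filters but orange is not meant.

How it is judged:
On the way, in this order (a step that is already met when the one before it is completed fails the run):
1. the filter pair stands upright between the guide rails (x of filters in the frame of bay above -0.03 m and y of filters in the frame of bay between -0.012 and 0.012 m and angle between filters's own z axis and vertical below 0.08 rad).
2. it is pressed square against the stop with at least 8 N for 0.3 s (x of filters in the frame of bay above 0.012 m and angle between the x axis of filters and the x axis of bay, either way round below 0.06 rad and contact force between filters and bay above 8 N), for 0.3 s.
At the end, for the whole second after the job is handed in: The filter pair stands upright (within 0.05 rad) and still on the bench between the guide rails, square to the bay (within 0.06 rad, within 6 mm of the centre line), still bearing on the rubber stop (more than 0.2 N) (x of filters in the frame of bay above 0.012 m and y of filters in the frame of bay between -0.006 and 0.006 m and angle between the x axis of filters and the x axis of bay, either way round below 0.06 rad and contact force between filters and bay above 0.2 N and angle between filters's own z axis and vertical below 0.05 rad and height (world z) of filters below 0.004 m and linear speed of filters below 0.01 m/s); the robot touches nothing.
It fails at once if the filter pair is tipped by more than 0.12 rad (angle between filters's own z axis and vertical above 0.12 rad).
It fails at once if the filter pair is lifted off the bench (height (world z) of filters above 0.008 m).
It fails at once if the filter pair is pressed against the bay with more than 18 N (contact force between filters and bay above 18 N).
It fails at once if the jar is moved by more than 15 mm (distance of jar_mid from where it was at the start of the episode above 0.015 m).
It fails at once if the sand timer is moved by more than 15 mm (distance of timer_mid from where it was at the start of the episode above 0.015 m).
It also fails if it takes over 72 s, if anything falls off the work surface, if the arm or the gripper's body presses on something with over 40 N, if the wrist force passes 120 N, or if a joint passes its speed limit or range.

## Working session

There is one attempt and no reset: what is moved stays moved. The work goes in short steps, each a Python script; the robot and the scene stay as the last script left them, time stands still between calls to the robot, and variables do not carry over. Pictures are saved under pics/ and viewed, at most 10 in all, crops included, and the job is handed in when it is done.

```bash
mkdir -p pics; ls
cat > h.py <<'E'
from bench import *
import numpy as np, cv2
def save(p,n): cv2.imwrite('pics/'+n,cv2.cvtColor(p['image'],cv2.COLOR_RGB2BGR))
def ray(p,px):
    E=np.array(p['extrinsics']);R=E[:3,:3];t=E[:3,3]
    d=R.T@np.array([(px[0]-p['cx'])/p['fx'],(px[1]-p['cy'])/p['fy'],1]);return -R.T@t,d
def atz(p,px,z):
    o,d=ray(p,px);return o+d*(z-o[2])/d[2]
def proj(p,X):
    E=np.array(p['extrinsics']);c=E[:3,:3]@np.array(X)+E[:3,3]
    return np.array([p['fx']*c[0]/c[2]+p['cx'],p['fy']*c[1]/c[2]+p['cy']])
def tri(ps,pxs):
    A=np.zeros((3,3));b=np.zeros(3)
    for p,x in zip(ps,pxs):
        o,d=ray(p,x);d/=np.linalg.norm(d);M=np.eye(3)-np.outer(d,d);A+=M;b+=M@o
    return np.linalg.solve(A,b)
E
python3 - <<'E'
from h import *
a=camera('scene');b=camera('top')
ims=[]
for n,p in(('scene',a),('top',b)):
    save(p,n+'0.png'); print(n,ray(p,[256,192]))
    for q in('filters_mid','filters','bay','bay_stop','jar_mid','timer_mid'):
        z=dict(filters_mid=.1,bay_stop=.023,jar_mid=.065,timer_mid=.051).get(q,0)
        for r in tip_of(p,q)[:3]: print(q,np.round(r['position'],1),round(r['p'],2),np.round(atz(p,r['position'],z),4))
E
```

```text
pics
scene (array([0.77038393, 0.03488352, 0.82894778]), array([-0.25902222, -0.36884202, -0.89268894]))
filters_mid [309.7 203.8] 0.68 [ 0.4806 -0.1792  0.1   ]
filters_mid [217.8 281. ] 0.6 [ 0.728  -0.1495  0.1   ]
filters [303.5 221.7] 0.94 [ 0.4817 -0.1801  0.    ]
filters [220.9 295.3] 0.59 [ 0.7329 -0.1448  0.    ]
bay [261.9 187.2] 0.93 [ 0.5104 -0.3104  0.    ]
bay [255.5 170.4] 0.22 [ 0.4964 -0.3586  0.    ]
bay_stop [257.4 169.3] 0.83 [ 0.4984 -0.3477  0.023 ]
jar_mid [222.6 218.3] 0.87 [ 0.6452 -0.2688  0.065 ]
timer_mid [302.8 135.6] 0.61 [ 0.3598 -0.3506  0.051 ]
top (array([ 0.36064824, -0.25906556,  0.90429796]), array([ 0.21635999,  0.0077887 , -0.97666878]))
filters_mid [203.8 120.5] 0.96 [ 0.7247 -0.1393  0.1   ]
filters_mid [225.9 221.1] 0.8 [ 0.4765 -0.1798  0.1   ]
filters [212.  136.1] 0.73 [ 0.7234 -0.1446  0.    ]
filters [227.4 223.1] 0.59 [ 0.4855 -0.1735  0.    ]
bay_stop [295.3 208. ] 0.88 [ 0.5075 -0.3474  0.023 ]
jar_mid [255.4 151.7] 0.6 [ 0.6485 -0.258   0.065 ]
timer_mid [303.4 265.3] 0.59 [ 0.3657 -0.3508  0.051 ]
```

View pics/scene0.png

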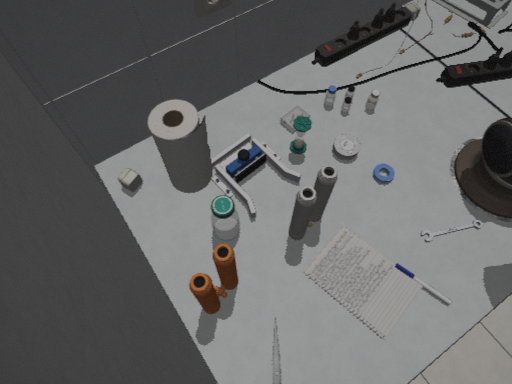

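Run:
```python
import cv2
i=cv2.imread('pics/top0.png')[80:300,150:400]
cv2.imwrite('pics/top0c.png',cv2.resize(i,(680,598),interpolation=cv2.INTER_CUBIC))
```

```text
(no output)
```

View pics/top0c.png

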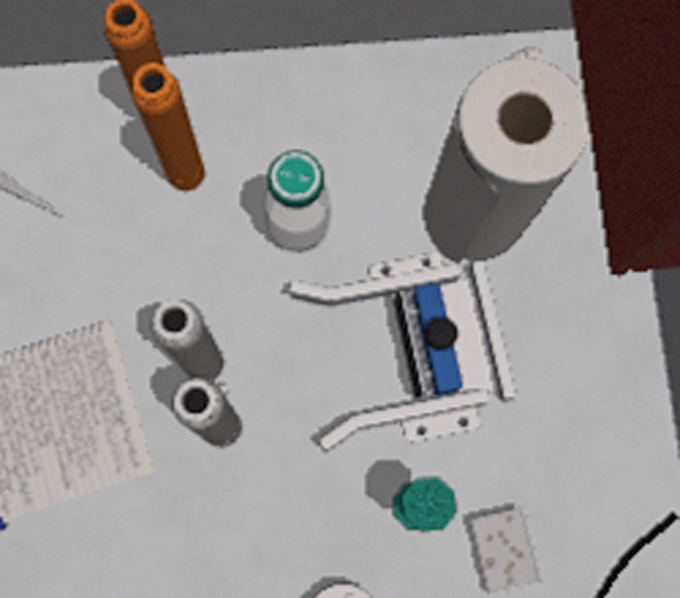

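Top crop: the steel pair has its necks at crop (176,318) and (197,402), which is top px ~(215,197) and (222,228). It stands in front of the bay mouth. The orange pair, at crop (130,20)/(155,85), is the look-alike. The scene image agrees: steel at (304,200)/(325,180), orange at (207,290)/(226,265). The timer is at crop (425,505) and the jar at crop (297,200). Next I'll take a closer wrist view from above, on the robot's side.

Run:
```python
from h import *
print(current_time_s(),current_ee_rot())
from scipy.spatial.transform import Rotation as R
# tool down, try yaws
p=[0.45,-0.16,0.36]
best=None
for yaw in np.arange(-180,180,30):
    r=(R.from_euler('z',yaw,degrees=True)*R.from_euler('x',180,degrees=True)).as_rotvec()
    q=inverse_kinematics(p,r); print(yaw,None if q is None else np.round(q,2))
r0=current_ee_rot(); 
q=inverse_kinematics(p,(R.from_euler('z',-90,degrees=True)*R.from_euler('x',180,degrees=True)).as_rotvec())
c=camera('wrist');E=np.array(c['extrinsics']);Rt=R.from_rotvec(r0).as_matrix()
o=-E[:3,:3].T@E[:3,3]
print('cam in tool',np.round(Rt.T@(o-np.array(current_tcp_pos())),3),'\n',np.round(Rt.T@E[:3,:3].T,2),c['fx'])
b=camera('top');a=camera('scene')
A=[tri([b],[x]) if 0 else atz(b,x,.207) for x in([214.7,197],[222.4,227.9])];print(A)
print([atz(a,x,.207) for x in([307,191],[329,172])])
```

```text
0.7 [7.17434694e-01 3.05855955e+00 6.94570458e-05]
-180 [-0.34  0.07  0.16  1.67  0.   -0.34]
-150 [-0.34  0.07  0.16  1.67  0.   -0.87]
-120 [-0.34  0.07  0.16  1.67  0.   -1.39]
-90 [-0.34  0.07  0.16  1.67  0.   -1.91]
-60 [-0.34  0.07  0.16  1.67  0.   -2.44]
-30 [-0.34  0.07  0.16  1.67  0.   -2.96]
0 [-0.34  0.07  0.16  1.67  0.    2.8 ]
30 [-0.34  0.07  0.16  1.67  0.    2.28]
60 [-0.34  0.07  0.16  1.67  0.    1.75]
90 [-0.34  0.07  0.16  1.67  0.    1.23]
120 [-0.34  0.07  0.16  1.67  0.    0.71]
150 [-0.34  0.07  0.16  1.67  0.    0.18]
cam in tool [ 0.078 -0.001 -0.134] 
 [[ 0.   -0.95 -0.3 ]
 [ 1.    0.    0.  ]
 [-0.   -0.3   0.95]] 278.1495931806905
[array([ 0.51111119, -0.17060062,  0.207     ]), array([ 0.44823113, -0.18285379,  0.207     ])]
[array([ 0.5112264 , -0.17100851,  0.207     ]), array([ 0.45214792, -0.17944186,  0.207     ])]
```

```bash
cat >> h.py <<'E'
def rect(p,z,x0,x1,y0,y1,s):  # image: right=-y, up=+x ; s px per m
    W,H=int((y1-y0)*s),int((x1-x0)*s)
    w=np.float32([[x1,y1,z],[x1,y0,z],[x0,y0,z],[x0,y1,z]])
    src=np.float32([proj(p,v) for v in w])
    M=cv2.getPerspectiveTransform(src,np.float32([[0,0],[W,0],[W,H],[0,H]]))
    return cv2.warpPerspective(cv2.cvtColor(p['image'],cv2.COLOR_RGB2BGR),M,(W,H),flags=cv2.INTER_CUBIC)
E
python3 - <<'E'
from h import *
from scipy.spatial.transform import Rotation as R
b=camera('top');x1,y1,s=.61,-.2,2800
im=rect(b,.03,.40,x1,-.48,y1,s)
for k in range(12): cv2.line(im,(0,int(k*.02*s)),(8,int(k*.02*s)),(0,0,255),1)
# guess overlay
o=np.array([.508,-.31]);d=np.array([.2,-.98]);d/=np.linalg.norm(d);n=np.array([-d[1],d[0]])
def px(u,v):
    w=o+d*u+n*v;return int((y1-w[1])*s),int((x1-w[0])*s)
for sg in(1,-1):
    cv2.polylines(im,[np.array([px(-.05,sg*.07),px(-.015,sg*.054),px(.11,sg*.054)])],False,(0,0,255),1)
cv2.line(im,px(-.05,0),px(.11,0),(0,255,0),1);cv2.line(im,px(.035,-.048),px(.035,.048),(0,255,0),1)
cv2.imwrite('pics/rect.png',im);print(im.shape)
d3=np.array([d[0],d[1],0])
for th in(30,35,40,45):
  t=np.radians(th);z=np.sin(t)*d3-np.array([0,0,np.cos(t)])
  for sg in(1,-1):
    y=sg*np.array([-d3[1],d3[0],0]);x=np.cross(y,z)
    for off in (-.11,.0,.03):
      P=np.array([.508,-.31,0.015])+d3*off
      q=inverse_kinematics(P,R.from_matrix(np.c_[x,y,z]).as_rotvec());print(th,sg,np.round(x,2),off,None if q is None else np.round(q,2))
E
```

```text
(587, 783, 3)
30 1 [-0.17  0.85 -0.5 ] -0.11 [-0.13  0.11 -0.67  0.6  -0.49  1.19]
30 1 [-0.17  0.85 -0.5 ] 0.0 [-0.34  0.17 -0.61  0.5  -0.44  0.96]
30 1 [-0.17  0.85 -0.5 ] 0.03 [-0.39  0.19 -0.59  0.48 -0.43  0.91]
30 -1 [ 0.17 -0.85  0.5 ] -0.11 [-0.13  0.11 -0.67  0.6  -0.49 -1.95]
30 -1 [ 0.17 -0.85  0.5 ] 0.0 [-0.34  0.17 -0.61  0.5  -0.44 -2.18]
30 -1 [ 0.17 -0.85  0.5 ] 0.03 [-0.39  0.19 -0.59  0.48 -0.43 -2.23]
35 1 [-0.16  0.8  -0.57] -0.11 [-0.09  0.11 -0.71  0.55 -0.58  1.22]
35 1 [-0.16  0.8  -0.57] 0.0 [-0.3   0.16 -0.66  0.42 -0.53  0.98]
35 1 [-0.16  0.8  -0.57] 0.03 [-0.35  0.18 -0.64  0.39 -0.51  0.92]
35 -1 [ 0.16 -0.8   0.57] -0.11 [-0.09  0.11 -0.71  0.55 -0.58 -1.92]
35 -1 [ 0.16 -0.8   0.57] 0.0 [-0.3   0.16 -0.66  0.42 -0.53 -2.16]
35 -1 [ 0.16 -0.8   0.57] 0.03 [-0.35  0.18 -0.64  0.39 -0.51 -2.22]
40 1 [-0.15  0.75 -0.64] -0.11 [-0.05  0.12 -0.74  0.51 -0.67  1.25]
40 1 [-0.15  0.75 -0.64] 0.0 [-0.27  0.16 -0.71  0.34 -0.61  0.99]
40 1 [-0.15  0.75 -0.64] 0.03 [-0.32  0.18 -0.69  0.3  -0.59  0.93]
40 -1 [ 0.15 -0.75  0.64] -0.11 [-0.05  0.12 -0.74  0.51 -0.67 -1.89]
40 -1 [ 0.15 -0.75  0.64] 0.0 [-0.27  0.16 -0.71  0.34 -0.61 -2.15]
40 -1 [ 0.15 -0.75  0.64] 0.03 [-0.32  0.18 -0.69  0.3  -0.59 -2.21]
45 1 [-0.14  0.69 -0.71] -0.11 [-0.01  0.14 -0.77  0.46 -0.76  1.28]
45 1 [-0.14  0.69 -0.71] 0.0 [-0.23  0.17 -0.76  0.25 -0.7   0.99]
45 1 [-0.14  0.69 -0.71] 0.03 [-0.29  0.18 -0.75  0.2  -0.67  0.93]
45 -1 [ 0.14 -0.69  0.71] -0.11 [-0.01  0.14 -0.77  0.46 -0.76 -1.86]
45 -1 [ 0.14 -0.69  0.71] 0.0 [-0.23  0.17 -0.76  0.25 -0.7  -2.15]
45 -1 [ 0.14 -0.69  0.71] 0.03 [-0.29  0.18 -0.75  0.2  -0.67 -2.22]
```

View pics/rect.png

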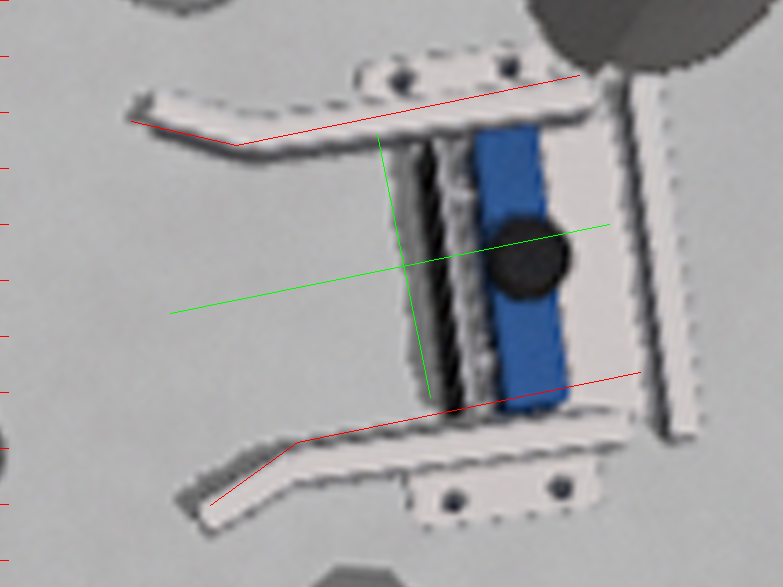

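```bash
cat >> h.py <<'E'
BO=np.array([.5058,-.311]);BD=np.array([.107,-.994]);BD/=np.linalg.norm(BD);BN=np.array([-BD[1],BD[0]])
def bay(u,v,z=0): return np.r_[BO+BD*u+BN*v,z]
E
python3 - <<'E'
from h import *
out=[]
for n,(c0,r0,w,h) in(('top',(195,165,150,110)),('scene',(195,120,120,110))):
    p=camera(n);k=5 if n=='top' else 5
    im=cv2.resize(cv2.cvtColor(p['image'],cv2.COLOR_RGB2BGR)[r0:r0+h,c0:c0+w],None,fx=k/1.0*.55,fy=k*.55,interpolation=cv2.INTER_CUBIC);k*=.55
    f=lambda X:((proj(p,X)+.5-[c0,r0])*k).astype(int)
    for sg in(1,-1): cv2.polylines(im,[np.array([f(bay(u,sg*v,.03)) for u,v in((-.05,.07),(-.015,.054),(.11,.054))])],False,(0,0,255),1)
    cv2.polylines(im,[np.array([f(bay(u,v,.04)) for u,v in((.035,-.048),(.035,.048),(.059,.048),(.059,-.048))])],True,(0,255,0),1)
    out.append(im)
H=max(i.shape[0] for i in out);cv2.imwrite('pics/ov.png',np.hstack([cv2.copyMakeBorder(i,0,H-i.shape[0],0,0,0) for i in out]))
E
```

```text
(no output)
```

View pics/ov.png

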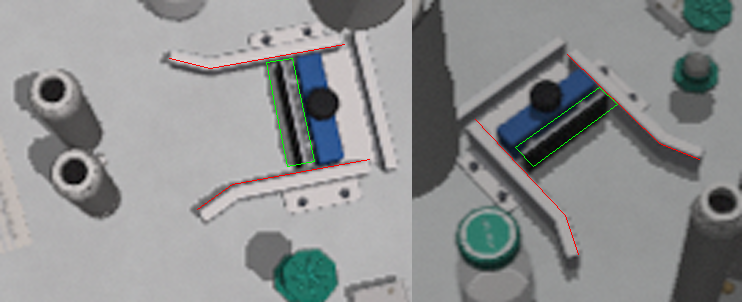

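The overlay fits the bay in both views to about 2 mm. Filters in the bay frame: u≈-0.136, v≈-0.011, yaw ≈+0.06. Now going in behind them with the hand tilted.

```bash
cat >> h.py <<'E'
from scipy.spatial.transform import Rotation as R
TH=np.radians(38)
def orient(th=TH,dyaw=0.):
    d=R.from_euler('z',dyaw).apply(np.r_[BD,0]);z=np.sin(th)*d-np.array([0,0,np.cos(th)]);y=np.array([-d[1],d[0],0])
    return R.from_matrix(np.c_[np.cross(y,z),y,z]).as_rotvec()
def tob(X): r=np.array(X)[:2]-BO;return np.array([r@BD,r@BN,X[2]])
# TCP -> leading contact corner (bay u,z), tips_ahead 8, half width 11
CU=.008*np.sin(TH)+.011*np.cos(TH); CZ=-.008*np.cos(TH)+.011*np.sin(TH)
def lead(): t=tob(current_tcp_pos());return np.round([t[0]+CU,t[1],t[2]+CZ],4)
E
python3 - <<'E'
from h import *
p=camera('top')
for x in([188.6,198.5],[205.9,253]): print('notebook',tob(atz(p,x,.007)))
o=orient()
move_pose(list(bay(-.22-CU,-.0115,.14)),o)
command_gripper(.56);print(current_width(),current_time_s(),lead(),current_contact_force())
w=camera('wrist');save(w,'w1.png');save(camera('top'),'t1.png')
E
python3 -c "
import cv2,numpy as np
a=cv2.imread('pics/w1.png');b=cv2.imread('pics/t1.png')[100:292,130:386]
cv2.imwrite('pics/c1.png',cv2.resize(np.hstack([a,cv2.resize(b,(512,384))]),(800,300)))"
```

```text
notebook [-0.22604136  0.07418556  0.007     ]
notebook [-0.20262918 -0.07043468  0.007     ]
0.5589234084407958 3.6583 [-0.2201 -0.0115  0.1405] [ 0.80065471 -0.36310369 -0.14579083]
```

View pics/c1.png

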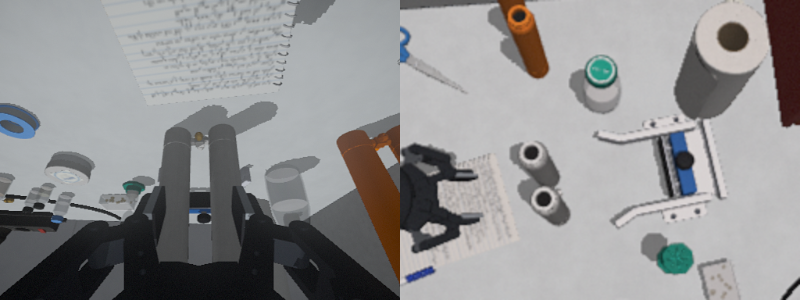

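Wrist view (upside down): the filters stand between the fingers' lines at about (170–235,130–250). In the top view the tips are centred behind the pair, over the notebook edge. I'll descend between the notebook and the filters, feeling for the bench.

Run:
```python
from h import *
move_linear(list(bay(-.182-CU,-.0115,.06)),vel=.12)
hit=move_linear(list(bay(-.182-CU,-.0115,.002)),vel=.02,contact_N=3)
zt=current_tcp_pos()[2];print(hit,zt,lead(),current_contact_force())
move_linear(list(bay(-.182-CU,-.0115,zt+.003)),vel=.03);hold(.2)
f0=np.array(current_contact_force());print(f0,current_tcp_pos())
hit=move_linear(list(bay(-.13-CU,-.0115,zt+.003)),vel=.015,contact_N=1.5)
print(hit,lead(),np.array(current_contact_force())-f0,current_time_s())
open('st.txt','w').write(repr([zt+.003,list(f0)]))
p=camera('top');save(p,'t2.png')
cv2.imwrite('pics/t2c.png',cv2.resize(cv2.imread('pics/t2.png')[130:290,170:370],None,fx=3,fy=3,interpolation=cv2.INTER_CUBIC))
```

```text
True 0.011791106462410174 [-0.1814 -0.0115  0.0123] [ 1.20039017 -0.73794757  2.10654838]
[ 0.31830635  0.29780559 -0.80829717] [ 0.47322481 -0.11771348  0.01462187]
True [-0.1559 -0.0117  0.0149] [0.6435158  0.18469148 0.53840471] 9.0667
```

View pics/t2c.png

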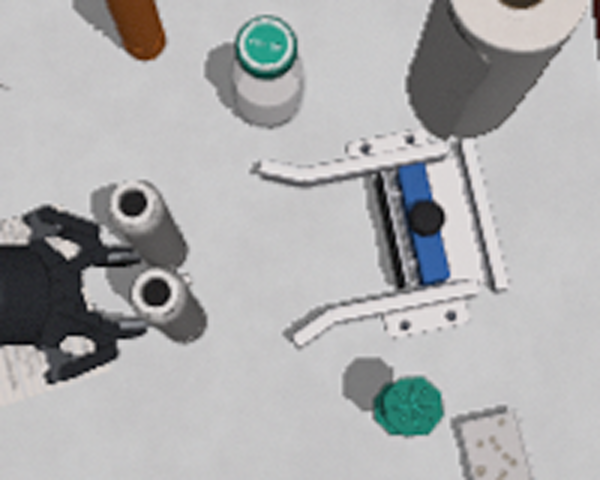

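The tips are on both cylinders' feet at (135,258) and (135,327) in the crop, and the pair is upright. Pushing diagonally to the centre line, in stages.

```bash
cat >> h.py <<'E'
def fil(n):
    p=camera('top');s=camera('scene')
    save(p,n+'.png');save(s,n+'s.png');return p,s
E
python3 - <<'E'
from h import *
z,f0=eval(open('st.txt').read(),{'array':np.array});f0=np.array(f0)
for u,v in((-.11,-.0062),(-.065,-.0005)):
    hit=move_linear(list(bay(u-CU,v,z)),vel=.025,contact_N=14)
    F=np.array(current_contact_force())-f0
    print(hit,lead(),np.round([F[:2]@BD,F[:2]@BN,F[2]],2),current_time_s())
    if hit:break
p,s=fil('t3')
a=rect(p,.207,.40,.61,-.38,-.15,1700);b=rect(s,.207,.40,.61,-.38,-.15,1700)
cv2.imwrite('pics/t3c.png',np.hstack([a,b]));print(a.shape)
E
```

```text
Traceback (most recent call last):
NameError: name 'np' is not defined
```

```bash
cat > st.txt <<'E'
[0.014791, [0.318, 0.298, -0.808]]
E
python3 - <<'E'
from h import *
z,f0=eval(open('st.txt').read());f0=np.array(f0)
for u,v in((-.11,-.0062),(-.065,-.0005)):
    hit=move_linear(list(bay(u-CU,v,z)),vel=.025,contact_N=14)
    F=np.array(current_contact_force())-f0
    print(hit,lead(),np.round([F[:2]@BD,F[:2]@BN,F[2]],2),current_time_s())
    if hit:break
p,s=fil('t3')
a=rect(p,.207,.40,.61,-.38,-.15,1700);b=rect(s,.207,.40,.61,-.38,-.15,1700)
cv2.imwrite('pics/t3c.png',np.hstack([a,b]));print(a.shape)
E
```

```text
False [-0.1101 -0.0062  0.0152] [-1.74 -0.32 -1.66] 11.125
False [-0.065  -0.0005  0.0153] [-1.55 -0.89 -0.93] 13.0917
(356, 391, 3)
```

View pics/t3c.png

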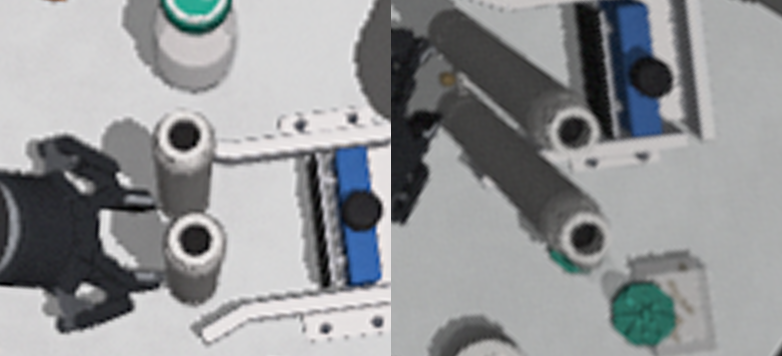

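Necks at (184,134)/(195,240) put the pair at bay u≈-0.050, v≈+0.0005, square to 0.005 rad. Pushing straight in and feeling for the stop.

```bash
cat >> h.py <<'E'
F0=np.array([0.318,0.298,-0.808])
def F():
    f=np.array(current_contact_force())-F0;return np.round([-f[:2]@BD,f[:2]@BN,f[2]],2)
Z=.014791
def to(u,v=0.,vel=.02,c=None): return move_linear(list(bay(u-CU,v,Z)),vel=vel,contact_N=c)
E
python3 - <<'E'
from h import *
print(to(-.03,0.,.025,9),lead(),F(),current_time_s())
u=-.03
while u<.028:
    u+=.001; h=to(u,0.,.012,7); f=F()
    if f[0]>4 or abs(f[1])>3 or h or int(u*1000+.5)%6==0: print(h,lead(),f,current_time_s())
    if f[0]>7 or abs(f[1])>6: break
E
```

```text
False [-0.03   -0.      0.0153] [ 2.51 -0.62 -0.12] 14.7417
False [-0.0249  0.      0.0153] [ 2.19  0.36 -1.14] 15.9917
False [-0.0189 -0.      0.0153] [ 3.19 -0.65 -1.4 ] 17.4917
False [-0.0129 -0.      0.0153] [ 2.69  0.5  -0.71] 18.9917
False [-0.0069 -0.      0.0153] [ 1.53  0.68 -0.51] 20.4917
False [-0.0009 -0.      0.0153] [3.05 0.39 0.51] 21.9917
False [ 0.0001 -0.      0.0153] [ 1.89 -0.67 -0.29] 22.2417
False [0.0061 0.     0.0153] [1.82 0.27 0.42] 23.7417
False [ 0.0117 -0.      0.0152] [ 5.6  -0.63  0.28] 25.2417
False [ 0.0125 -0.0001  0.0151] [ 7.3  -0.75  2.82] 25.4917
```

Run:
```python
from h import *
def Fm(n=6):
    a=[]
    for _ in range(n): a.append(F());hold(.02)
    return np.round(np.mean(a,0),2)
u=.0132;t=0
while u<.022:
    u+=.0004; h=to(u,0.,.01,5); f=Fm(); print(round(u,4),lead(),f)
    if f[0]>14 : break
for _ in range(6): hold(.12);print(Fm(3),end=' ')
print(current_time_s());fil('t4')
```

```text
0.0136 [ 0.0129 -0.0001  0.0151] [ 8.8  -1.58  2.97]
0.014 [ 0.0131 -0.0001  0.0151] [10.12 -1.79  4.04]
0.0144 [ 0.0134 -0.0001  0.015 ] [11.02 -1.96  4.88]
0.0148 [ 0.0137 -0.0001  0.015 ] [11.56 -1.96  5.19]
0.0152 [ 0.014  -0.0001  0.015 ] [12.61 -2.53  5.52]
0.0156 [ 0.0143 -0.0001  0.015 ] [13.56 -3.05  6.46]
0.016 [ 0.0146 -0.0001  0.015 ] [14.33 -2.97  6.69]
[14.63 -2.82  6.67] [14.5  -2.9   6.51] [14.56 -2.53  6.55] [14.46 -3.04  6.82] [14.43 -3.19  6.22] [14.53 -2.86  7.15] 28.9417
```

Run:
```python
from h import *
def Fm(n=6):
    a=[]
    for _ in range(n): a.append(F());hold(.02)
    return np.round(np.mean(a,0),2)
u=.016
while u<.0182:
    u+=.0003; h=to(u,0.,.01,4); f=Fm(); print(round(u,4),lead(),f)
    if f[0]>16.6 : break
hold(.6);print(Fm(),current_time_s())
p,s=fil('t5')
a=rect(p,.207,.40,.61,-.42,-.19,1700);b=rect(s,.207,.40,.61,-.42,-.19,1700)
cv2.imwrite('pics/t5c.png',np.hstack([a,b]))
```

```text
0.0163 [ 0.0148 -0.0001  0.015 ] [15.06 -2.89  6.87]
0.0166 [ 0.015  -0.0002  0.0149] [15.74 -3.46  7.52]
0.0169 [ 0.0152 -0.0001  0.015 ] [16.38 -3.45  8.14]
0.0172 [ 0.0154 -0.0001  0.015 ] [17.21 -3.4   8.42]
[17.7  -3.74  8.24] 31.1417
```

View pics/t5c.png

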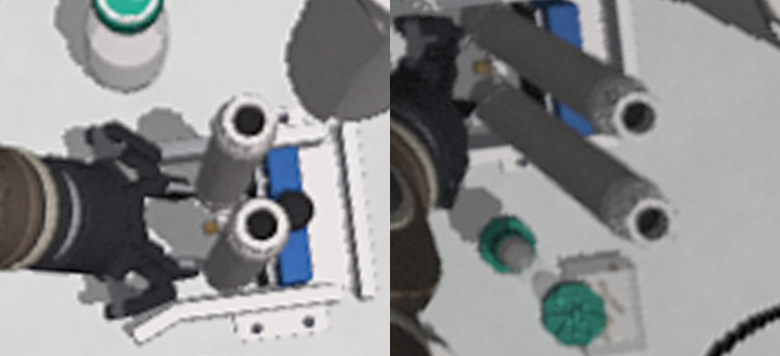

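The pair is upright and seated: necks at (248,118)/(262,223) give u≈0.03 and a yaw within about 0.03 rad of the bay. The timer and jar are untouched. Easing off slowly, then checking.

Run:
```python
from h import *
u=.0172
while u>.004:
    u-=.0006; to(u,0.,.008); f=F(); print(lead()[0],f[0],end='; ')
    if f[0]<.8: break
to(u-.004,0.,.01);print('\n',F())
p,s=fil('t6')
to(-.045,0.,.03);hold(.3);print(F(),current_time_s())
p,s=fil('t6')
a=rect(p,.207,.40,.61,-.42,-.19,1700);b=rect(s,.207,.40,.61,-.42,-.19,1700)
cv2.imwrite('pics/t6c.png',np.hstack([a,b]))
```

```text
0.0153 13.28; 0.0152 9.16; 0.0149 6.69; 0.0145 5.69; 0.0141 5.54; 0.0136 3.42; 0.0131 2.85; 0.0125 2.01; 0.012 -0.24; 
 [-0.12 -0.16  0.45]
[-0.26 -0.29  0.95] 36.35
```

View pics/t6c.png

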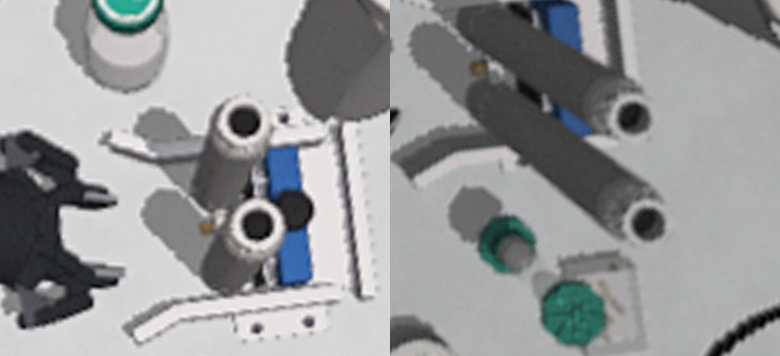

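The lateral position is fine (v≈0). The pair's yaw is 0.14–0.15 against my hand-estimated bay yaw of 0.107, so I'll check both by fitting.

Run:
```python
from h import *
for n in('top','scene'):
    p=camera(n);img=cv2.imread('pics/%s0.png'%n)
    q=dict(p);q['image']=cv2.cvtColor(img,cv2.COLOR_BGR2RGB);S=2800
    g=rect(q,.03,.40,.61,-.48,-.2,S);gg=cv2.cvtColor(g,cv2.COLOR_BGR2GRAY)
    L=cv2.createLineSegmentDetector().detect(gg)[0][:,0]
    A=[]
    for x0,y0,x1,y1 in L:
        dx,dy=x1-x0,y1-y0;l=np.hypot(dx,dy)
        if l<130: continue
        # image right=-y, down=-x ; rail dir slope: -dy/dx ; face dir: dx/dy
        k='rail' if abs(dx)>abs(dy) else 'face';a=-dy/dx if k=='rail' else dx/dy
        if abs(a)<.25: print(n,k,round(l),np.round([x0,y0,x1,y1]),round(float(a),3))
    hsv=cv2.cvtColor(g,cv2.COLOR_BGR2HSV);m=cv2.inRange(hsv,(100,120,50),(125,255,255))
    print('blue',cv2.minAreaRect(cv2.findNonZero(m)))
    f=cv2.cvtColor(rect(p,.207,.40,.61,-.42,-.19,S),cv2.COLOR_BGR2GRAY)
    cs=[]
    for cx,cy in([243,120],[259,224]) if n=='top' else([240,116],[255,221]):
        cx,cy=int(cx*S/1700),int(cy*S/1700);w=f[cy-22:cy+23,cx-22:cx+23];wt=np.clip(75.-w,0,None);yy,xx=np.mgrid[-22:23,-22:23]
        cs.append([cx+(wt*xx).sum()/wt.sum(),cy+(wt*yy).sum()/wt.sum()])
    d=np.array(cs[1])-cs[0];m=np.mean(cs,0);print(n,'filters yaw',d[0]/d[1],np.hypot(*d)/S,tob([.61-m[1]/S,-.19-m[0]/S,0]))
```

```text
top face 240 [443. 401. 414. 163.] 0.12
blue ((517.422607421875, 269.7366638183594), (285.4861755371094, 70.9955062866211), 83.0887680053711)
top filters yaw 0.13659690125637583 0.06132434091089413 [ 0.0269179  -0.00083983  0.        ]
scene face 168 [457. 253. 477. 420.] 0.121
scene rail 346 [591.  76. 248. 117.] 0.119
scene rail 346 [626. 408. 283. 449.] 0.121
scene face 352 [622.  73. 664. 422.] 0.121
scene face 140 [481. 340. 464. 201.] 0.12
scene face 205 [419. 341. 394. 138.] 0.124
blue ((528.2340087890625, 273.80438232421875), (281.6448669433594, 68.55542755126953), 82.6095962524414)
scene filters yaw 0.13699956103954977 0.06247243503030408 [0.02572527 0.00188269 0.        ]
```

Fit results: bay yaw is 0.121 and filters yaw 0.137, a difference of 0.016 rad, centred within 2 mm. The press was about 12 N, from roughly 5 mm of stop travel and the unloading hysteresis. Backing off and handing in.

Run:
```python
from h import *
to(-.07,0.,.05);hold(.5);print(F(),current_time_s());print(hand_in())
```

```text
[-0.66  0.53  0.42] 37.7
the job is handed in; nothing more can be done
None
```

The filter pair is handed in at 37.7 s, standing upright between the rails, square to the bay within about 0.02 rad and centred within about 2 mm; I estimate it was pressed on the stop at about 12 N for over half a second and still bears on the rubber (contact force not read directly), and the jar and timer were not touched.

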